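# Unlock the chemicals cabinet by its wheel code

## Robot

A 6-joint arm with a two-finger parallel gripper is mounted at the origin on the work surface. World frame = base frame: x ahead of the robot, y to its left, z up, the work surface at z = 0. Lengths are in m, angles in degrees, forces in N, time in s.
With the tool pointing down it reaches from about 0.3 to 0.75 m from the base axis. Payload 8.5 kg.
Tool frame: the origin (TCP) lies on the centre line of the jaws, within the pads' length; the fingertips stand 17 mm ahead of it and the grasp point (between the pads) lies 2 mm behind it (env.tcp_to_tips is the distance from the TCP to the fingertips, in m); z points along the fingers, y is the line along which they close (so a half turn about z gives the same grasp; the last joint's range is limited). The gripper opens to 85 mm and grips with 20 to 120 N. Pads are 22 mm wide; open, the fingers measure 114 mm over their backs; the gripper's body (76 mm by 85 mm) begins 54 mm behind the grasp point. The pads swing forward as they close: fully open they stand 13 mm farther back than shut.
Start: joints at [-88.024, 21.807, 74.336, -0, 83.858, -12.336], TCP at [0.136, -0.533, 0.248] pointing down, gripper open.
Joint ranges: [-178.18, 178.18], [-50.72, 133.34], [12.68, 142.11], [-81.47, 261.47], [9.98, 163.14], [-165.26, 165.26]. Speed limits (degrees/s): [136.94, 136.94, 180, 180, 180, 180].

## Interface

Orientations are given as a 3x3 rotation matrix whose columns are the frame's x, y, z axes.
In Python, from rig import env gives the robot as it stands. The module is installed in compiled form; this text tells all that it offers.
- The arm moves only by the shell command python3 -m pendant 'ROWS' [FORCE]. ROWS is JSON, a list of rows, each a list of 7 numbers: the opening, from 0 (shut) to 1 (fully open), then the shift along the tool's x, y, z in m, then the turn, a rotation vector about the tool's x, y, z in rad. A call has 1 to 5 rows; each row is the pose to reach, as a shift and turn from the pose commanded when the call began, along the tool's axes at that moment; what a row does not reach only later rows make up. A row lasts 1/8 s, in which the tool goes at most 62.5 mm and 10.7 degrees, less where a joint would pass 70% of its speed; a pose out of reach is approached as far as the arm can. A call with a gripper value outside its range is refused whole. The fingers move at their own pace and stop on an object; FORCE is the grip in N (left out, the last holds). Time passes only in rows, so rows that repeat a pose let the fingers close. It gives the time, the measured TCP pose, the force, the opening and the grip force at its end, in the units of the state.
- env.observe(): the state, without advancing time (a new reading comes with each control period).
- env.get_image(name): name is "scene" or "top" or "wrist"; returns a dict with "image" (400x640x3 uint8, blue, green, red), "fx", "fy", "cx", "cy" (pixels), "pose" (4x4, takes a point from camera to world coordinates). Camera axes: x right, y up, looking along -z (the intrinsics and any distortion apply to the point x, -y, -z); pixel columns grow to the right and rows downward; lengths in m; the calibration is good to about 2 mm. A picture is of the moment at which its call begins. There is no depth.
- env.close_job(): hands the job in; it is judged then, once.
Trained networks look in the newest picture that a camera, given by its name, has taken for a name from the list of things; names that differ only in an ending like _2 or _b are one class to them, and where a whole thing is asked for, a point or a joint stands for the part that bears it (a point fixed in the world has none). Each returns a list of dicts, best first, with "conf" (0 to 1); they miss things now and then, are a little off and sometimes report something else, mostly with a low value. They report only what shows in the picture. A call takes as long as a camera call.
- env.find_in(camera, thing): "bbox" ([centre column, centre row, width, height] in pixels, round what is visible of it).
- env.trace(camera, thing): "mask" (400x640 bool, what is visible of it) and "bbox" ([centre column, centre row, width, height] in pixels, round what is visible of it).
- env.tip_of(camera, thing): "centre" ([column, row] in pixels: a listed point, or the origin of a listed thing).
The state is a dict: "time_s": time; "q": joint angles; "qvel": joint speeds; "joint_efforts": joint torques, N m; "position": TCP position; "tool_rot": TCP orientation; "ft_force": force on the tool from outside, world axes, zero at the start; "wrist_torque": the same for the moment, N m; "grip_width": finger opening in m; "gripper_force": force on a finger pad.
Only numpy, scipy, OpenCV 4.12 (cv2) and the standard library are available. Lean on these libraries where they do the work, as an engineer would, in place of code of your own. Each camera call takes 0.05 s, during which the arm holds its last target. There are 200 camera calls.

## Task

Unlock the yellow chemicals cabinet: its code, read from left to right as you face the lock, is 3-8-5-1. The second and fourth wheels were left on their numbers, so do not turn those; roll the first and third wheels to theirs, either way round, then slide the bolt's thumb-piece to the left until it is fully open. Leave the bottles and other things about it standing where they are.

Things in the scene. Friction and masses are not known exactly. Their poses are not given: they have to be found in the camera images.
- cabinet: Yellow steel chemicals cabinet, fixed to the bench: 150 deep, 310 wide, 230 mm high, top plate overhanging the front by 15 mm. Origin on the bench at the middle of the foot of its upright front face; x points into it, away from the robot, y to the left seen from the robot. Face and top plate are so close behind the wheels that a vertical gripper hits them: come in leaning back to the robot.
- lock_panel (a point): Point on the face of the sloped lock panel, in the wheels' row, midway between wheels 2 and 3. z is the panel's outward normal, 35 degrees off vertical towards the robot; x points up the slope, y left along the row. The panel tops a grey wedge housing, 300 mm wide, reaching 85 mm before the cabinet's face; it rises from 30 mm high at the front edge to 90 mm at the cabinet.
- wheel1 (a joint): First wheel from the left. Angle in rad, 0 with numeral 0 set; angle / 0.6283, modulo 10, is the numeral set (the one at the crown, level with the red pointers). It grows as the crown rolls down the panel, towards the robot (3, then 4, 5...), and falls as it rolls up. Turns endlessly both ways, 9 next to 0. A sprung detent pulls it to the nearest numeral (midway it may balance); 2 N at the rim passes it on.
- wheel2 (a joint): Second wheel from the left; built and read as the first. All four: black with a rubber rim, 48 mm in diameter, 16 mm wide, 40 mm apart, 14 mm proud of the panel, axles parallel to the row, white numerals round the rim with grey ribs between, 15 mm of rim a numeral.
- wheel3 (a joint): Third wheel from the left; built and read as the first. Each wheel rolls by friction under a firm fingertip (5 to 20 N) laid on its crown square to the panel and dragged up or down the slope.
- wheel4 (a joint): Fourth wheel from the left, the last before the bolt; built and read as the first.
- wheel1_top (a point): Fixed point at the crown of wheel 1: on its rim, mid-width, where the set numeral is read, 14 mm out from the panel along its normal. Axes as the cabinet's.
- wheel2_top (a point): Fixed point at the crown of wheel 2: on its rim, mid-width, where the set numeral is read, 14 mm out from the panel along its normal. Axes as the cabinet's.
- wheel3_top (a point): Fixed point at the crown of wheel 3: on its rim, mid-width, where the set numeral is read, 14 mm out from the panel along its normal. Axes as the cabinet's.
- wheel4_top (a point): Fixed point at the crown of wheel 4: on its rim, mid-width, where the set numeral is read, 14 mm out from the panel along its normal. Axes as the cabinet's.
- bolt (a joint): Travel of the lock's bolt in m: 0 locked (thumb-piece at the right end of its slot, by a red mark), 0.018 fully open (thumb-piece moved left, towards the wheels, by a green mark). About 2 N slides it once all four wheels stand on the code; otherwise it stops after about 4 mm. It stays where it is left.
- thumb_piece (a point): Centre of the bolt's steel thumb-piece, a block 24 mm long up the slope, 14 mm wide along the row and 22 mm high out of the panel; 11 mm out from the panel, in the wheels' row, 65 mm right of the fourth wheel when locked. z is the panel's normal, x up the slope, y left along the row, the way it slides open. The panel is free for 48 mm right of it.
- dropper_bottle: Bystander: amber dropper bottle with red bulb, 52 mm in diameter, 133 mm high, on top of the cabinet. Origin at the centre of its underside. Loose; leave it where it stands.
- powder_jar: Bystander: white jar with blue cap, 60 mm in diameter, 85 mm high, on top of the cabinet. Origin at the centre of its underside. Loose; leave it where it stands.
- beaker: Bystander: glass beaker, 72 mm in diameter, 90 mm high, left of the lock housing. Origin at the centre of its underside. Loose; leave it where it stands.
- flask: Bystander: conical flask of green glass, 80 mm in diameter at the foot, 106 mm high, right of the lock housing. Origin at the centre of its underside. Loose; leave it where it stands.
- scoop: Bystander: steel scoop, 170 mm long and about 20 mm high, lying before the lock housing. Origin at the centre of its underside. Loose; leave it where it stands.
- wash_bottle: Bystander: white wash bottle with red cap, 68 mm in diameter, 160 mm high, to the left. Origin at the centre of its underside. Loose; leave it where it stands.
- pipette_pot: Bystander: white pot of blue pipettes, 84 mm in diameter, 230 mm high over all, to the left. Origin at the centre of its underside. Loose; leave it where it stands.
- tip_box: Bystander: blue box with clear lid, 120 x 85 x 66 mm, to the right. Origin at the centre of its underside. Loose; leave it where it stands.

How it is judged:
By the outcome, as a careful person would: the job done as asked, in the order asked, and still so for the second after the job is handed in, with the robot touching nothing.
It also fails if it takes over 51 s, if anything falls off the work surface, if the arm or the gripper's body presses on something with over 40 N, if the wrist force passes 120 N, or if a joint passes its speed limit or range.

## Working session

There is one attempt and no reset: what is moved stays moved. The work goes in short steps, Python scripts to look and compute and a shell command to move; the robot and the scene stay as the last step left them, time stands still between calls to the robot, and variables do not carry over. Pictures are saved under pics/ and viewed, at most 10 in all, crops included, and the job is handed in when it is done.

```bash
mkdir -p pics; python3 - <<'E'
from rig import env
import cv2,numpy as np
s=env.observe();print(s['time_s'],s['position'],s['tool_rot'],s['grip_width'])
for c in("scene","top"):
    im=env.get_image(c);cv2.imwrite(f"pics/{c}0.png",im["image"])
    print(c,im["fx"],im["fy"],im["cx"],im["cy"],im.keys(),np.round(im["pose"],4).tolist())
    for t in ["lock_panel","wheel1_top","wheel2_top","wheel3_top","wheel4_top","thumb_piece","cabinet"]:
        print(t,[(np.round(d["centre"],1).tolist(),round(d["conf"],2)) for d in env.tip_of(c,t)[:2]])
E
```

```text
0.0 [ 0.13593969 -0.5326729   0.24771455] [[ 9.68970056e-01  2.47178119e-01 -8.62339033e-05]
 [ 2.47177990e-01 -9.68969056e-01  1.41781606e-03]
 [ 2.66895123e-04 -1.39513643e-03 -9.99998991e-01]] 0.08540202679281393
scene 510.6047604753263 510.6047604753263 313.95930119506164 200.8517397298724 dict_keys(['image', 'fx', 'fy', 'cx', 'cy', 'pose']) [[-0.6563, 0.6009, -0.4564, -0.2741], [-0.7545, -0.5174, 0.4038, 0.742], [0.0065, 0.6093, 0.7929, 1.5964], [0.0, 0.0, 0.0, 1.0]]
lock_panel [([315.4, 218.9], 0.77)]
wheel1_top [([299.9, 221.8], 0.96)]
wheel2_top [([311.5, 218.3], 0.87), ([379.5, 205.2], 0.2)]
wheel3_top [([322.5, 209.6], 0.64), ([313.8, 218.1], 0.58)]
wheel4_top [([414.5, 185.4], 0.72), ([329.9, 208.9], 0.65)]
thumb_piece [([345.9, 202.7], 0.42), ([313.8, 217.3], 0.34)]
cabinet [([319.3, 214.4], 0.81), ([332.7, 209.9], 0.56)]
top 479.68395613985064 479.68395613985064 324.33085113073446 194.00536947200297 dict_keys(['image', 'fx', 'fy', 'cx', 'cy', 'pose']) [[0.0068, 0.9959, -0.0907, 0.3809], [-0.9999, 0.0078, 0.0108, 0.0401], [0.0115, 0.0906, 0.9958, 1.6796], [0.0, 0.0, 0.0, 1.0]]
lock_panel [([366.4, 194.9], 0.71), ([331.3, 184.3], 0.61)]
wheel1_top [([313.4, 182.0], 0.76), ([324.5, 189.1], 0.33)]
wheel2_top [([323.1, 188.3], 0.64)]
wheel3_top [([333.3, 191.2], 0.79)]
wheel4_top [([348.9, 191.2], 0.63)]
thumb_piece [([365.3, 194.2], 0.56)]
cabinet [([338.2, 184.1], 0.76), ([365.6, 195.8], 0.65)]
```

```bash
python3 - <<'E'
import cv2,numpy as np
a=cv2.imread("pics/scene0.png")[130:290,220:420]
b=cv2.imread("pics/top0.png")[110:260,240:440]
a=cv2.resize(a,(800,640),interpolation=cv2.INTER_CUBIC)[:600];b=cv2.resize(b,(800,600),interpolation=cv2.INTER_CUBIC)
cv2.imwrite("pics/a.png",a);cv2.imwrite("pics/b.png",b)
E
```

```text
(no output)
```

View pics/a.png

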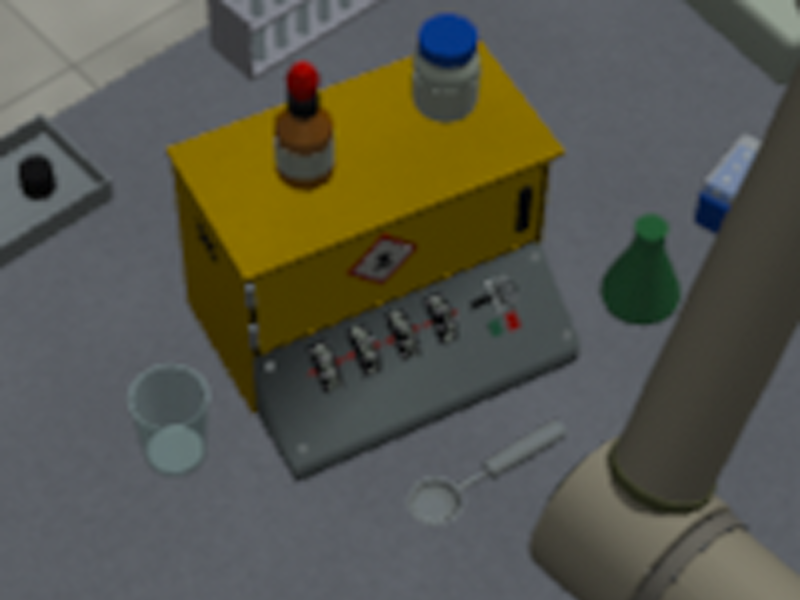

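View pics/b.png

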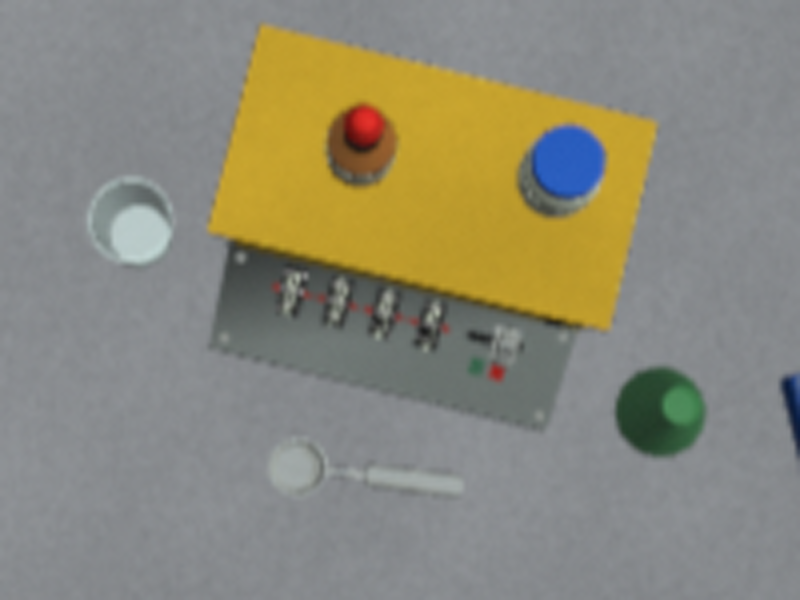

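```bash
cat > h.py <<'E'
from rig import env
import cv2,numpy as np
from scipy.optimize import least_squares
from scipy.spatial.transform import Rotation as R
def proj(im,P):
    T=np.linalg.inv(im["pose"]);p=(T[:3,:3]@np.atleast_2d(P).T).T+T[:3,3]
    return np.c_[im["cx"]+im["fx"]*p[:,0]/-p[:,2],im["cy"]-im["fy"]*p[:,1]/-p[:,2]]
def axes(yaw):
    Rz=R.from_euler('z',yaw).as_matrix();a=np.radians(35)
    L=np.array([[np.cos(a),0,-np.sin(a)],[0,1,0],[np.sin(a),0,np.cos(a)]])
    return Rz,Rz@L
OFF=np.array([[0,.06,.014],[0,.02,.014],[0,-.02,.014],[0,-.06,.014],[0,-.125,.022]])
def model(v): return v[:3]+OFF@axes(v[3])[1].T
def goal(v,off):  # desired tool pose: tip at offset (slope,row,normal) from lock_panel; x up slope
    L=axes(v[3])[1]; Rt=np.c_[L[:,0],-L[:,1],-L[:,2]]
    return v[:3]+L@np.array(off)+L[:,2]*env.tcp_to_tips, Rt
def delta(p,Rt):
    s=env.observe();R0=np.array(s["tool_rot"])
    return R0.T@(p-np.array(s["position"])),R.from_matrix(R0.T@Rt).as_rotvec()
E
python3 - <<'E'
from h import *
S=env.get_image("scene");T=env.get_image("top");W=env.get_image("wrist")
ps=np.array([[301.2,221.5],[311.2,217.5],[320.5,213.2],[330.2,209.5],[345,203.2]])
pt=np.array([[312.5,182.5],[324.5,185.5],[336,188.3],[348,191.2],[366,195.7]])
f=lambda v:np.r_[(proj(S,model(v))-ps).ravel(),(proj(T,model(v))-pt).ravel()]
r=least_squares(f,[.4,0,.06,-.24]);v=r.x
print("v",v.round(4),r.fun.round(1));np.save("v.npy",v)
s=env.observe();R0=np.array(s["tool_rot"]);p0=np.array(s["position"])
w=np.array(W["pose"]);print("cam in tool",(R0.T@(w[:3,3]-p0)).round(4),(R0.T@w[:3,:3]).round(3).tolist(),W["fx"])
p,Rt=goal(v,[0,0,.13]);print("goal",p,Rt.round(3).tolist());print([x.round(4) for x in delta(p,Rt)],env.tcp_to_tips)
E
```

```text
v [ 0.5603  0.0006  0.053  -0.2217] [-0.1  0.2 -0.5  0.1 -0.3  0.2 -0.6 -0.1  0.3 -0.5  0.6  0.4  0.1  0.
  0.1 -0.1 -0.4 -0.3  0.2  0.7]
cam in tool [ 8.360e-02 -1.000e-04 -1.256e-01] [[0.001, 0.947, 0.322], [1.0, -0.001, -0.001], [-0.001, 0.322, -0.947]] 337.08627411422054
goal [0.47803605 0.0190932  0.17340692] [[0.799, -0.22, 0.56], [-0.18, -0.976, -0.126], [0.574, -0.0, -0.819]]
[array([ 0.4679, -0.4503,  0.0749]), array([-0.144 ,  0.5994,  0.4566])] 0.017
```

```bash
python3 -m pendant '[[0,0.05,-0.05,-0.02,0,0,-0.18],[0,0.10,-0.10,-0.04,0,0,-0.36],[0,0.14,-0.14,-0.04,0,0,-0.54],[0,0.18,-0.18,-0.04,0,0,-0.72],[0,0.21,-0.20,-0.04,0,0,-0.9]]' 60
cat >> h.py <<'E'
def goalf(v,off):
    p,Rt=goal(v,off); return p,Rt@np.diag([-1,-1,1])
E
python3 - <<'E'
from h import *
v=np.load("v.npy");p,Rt=goalf(v,[0,0,.16]);d=delta(p,Rt);print([x.round(4) for x in d]);print(R.from_rotvec(d[1]*.4).as_rotvec().round(3),env.observe()['q'])
E
```

```text
time_s: 1.58
position: [0.2906, -0.285, 0.2888]
tool_rot: [[0.403, 0.915, 0.001], [0.915, -0.403, -0.001], [-0.0, 0.001, -1.0]]
ft_force: [0.6, -0.4, 0.5]
grip_width: 0.0001
gripper_force: 0.0
[array([0.3506, 0.0321, 0.0907]), array([-0.5365, -0.4409, -1.7022])]
[-0.215 -0.176 -0.681] [-6.12211486e+01  5.33365733e+00  9.00695638e+01  8.56000538e-03
  8.45386245e+01 -3.74694806e+01]
```

```bash
python3 -m pendant '[[0,0.04,0.0,0.0,-0.05,-0.04,-0.16],[0,0.08,0.01,0.0,-0.1,-0.08,-0.32],[0,0.12,0.01,0.0,-0.15,-0.12,-0.48],[0,0.16,0.02,0.0,-0.2,-0.16,-0.64],[0,0.20,0.02,0.0,-0.25,-0.2,-0.8]]'
python3 - <<'E'
from h import *
v=np.load("v.npy");p,Rt=goalf(v,[0,0,.16]);d=delta(p,Rt);print([x.round(4) for x in d],env.observe()['q'])
E
```

```text
time_s: 2.2
position: [0.3907, -0.1117, 0.2886]
tool_rot: [[-0.348, 0.907, 0.239], [0.897, 0.396, -0.196], [-0.273, 0.146, -0.951]]
ft_force: [0.7, 0.2, 0.5]
grip_width: -0.0001
gripper_force: 0.0
[array([0.1208, 0.104 , 0.0766]), array([-0.2813, -0.238 , -0.905 ])] [-31.18839755  -1.60774466  99.41284745  -2.82681187  64.39166664
 -52.77414763]
```

```bash
python3 -m pendant '[[0,0.03,0.02,0.01,-0.05,-0.04,-0.16],[0,0.06,0.04,0.02,-0.1,-0.08,-0.32],[0,0.08,0.06,0.04,-0.15,-0.12,-0.48],[0,0.1,0.08,0.06,-0.2,-0.16,-0.64],[0,0.12,0.104,0.077,-0.25,-0.21,-0.8]]'
cat > look.py <<'E'
from h import *
import sys
v=np.load("v.npy");W=env.get_image("wrist");I=W["image"]
L=axes(v[3])[1]
# rectified top-down view of the crown plane (12 mm margin), 4 px/mm
xs=np.array([[.03,.09],[.03,-.15],[-.03,-.15],[-.03,.09]])
src=proj(W,v[:3]+np.c_[xs,np.full(4,.014)]@L.T).astype(np.float32)
M=cv2.getPerspectiveTransform(src,np.array([[0,0],[799,0],[799,199],[0,199]],np.float32))
rect=cv2.warpPerspective(I,M,(800,200),flags=cv2.INTER_CUBIC)
k=np.array([proj(W,q)[0] for q in model(v)])
for a,b in k: cv2.circle(I,(int(a),int(b)),2,(0,255,0),-1)
full=cv2.resize(I,(640,400))
cv2.imwrite(f"pics/{sys.argv[1]}.png",np.vstack([np.pad(full,((0,0),(80,80),(0,0))),rect]))
print(k.round(1).tolist());p,Rt=goalf(v,[0,0,.16]);print([x.round(4) for x in delta(p,Rt)])
for t in ["wheel1_top","wheel2_top","wheel3_top","wheel4_top","thumb_piece","lock_panel"]:
    print(t,[(np.round(d["centre"],1).tolist(),round(d["conf"],2)) for d in env.tip_of("wrist",t)[:2]])
E
python3 look.py w1
```

```text
time_s: 2.82
position: [0.4618, 0.0216, 0.1973]
tool_rot: [[-0.786, 0.32, 0.529], [0.285, 0.947, -0.15], [-0.549, 0.033, -0.835]]
ft_force: [0.9, -0.6, 1.2]
grip_width: 0.0
gripper_force: 0.0
[[391.5, 173.2], [345.9, 177.3], [301.0, 181.5], [256.9, 185.5], [183.2, 194.6]]
[array([-0.0014, -0.0003, -0.0028]), array([-0.0293, -0.0297, -0.0984])]
wheel1_top [([401.3, 180.6], 0.76)]
wheel2_top [([351.6, 185.8], 0.88)]
wheel3_top [([302.7, 191.6], 0.7)]
wheel4_top [([256.8, 193.4], 0.66)]
thumb_piece [([183.1, 198.8], 0.94)]
lock_panel []
```

View pics/w1.png

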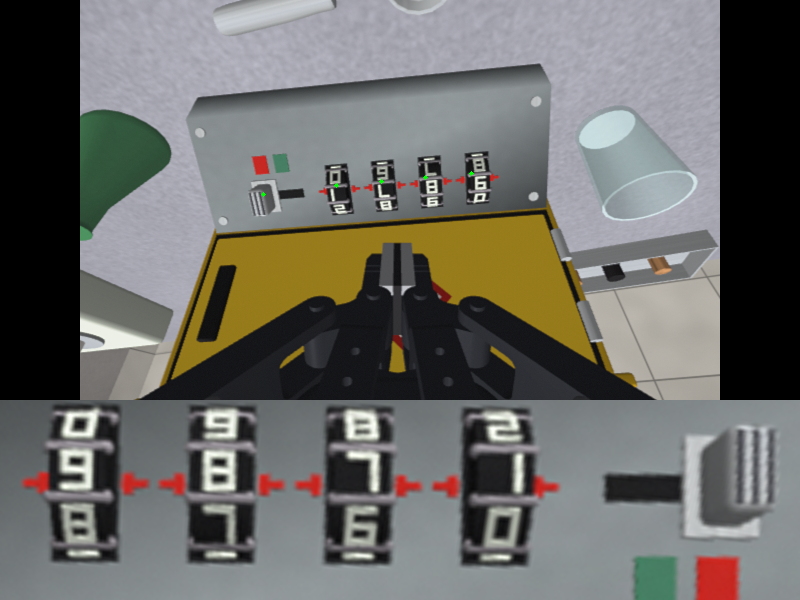

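The wrist view shows wheels reading 9-8-7-1, with the crowns about 8 mm upslope of my model. So wheel 1 needs +4 (roll down) and wheel 3 needs −2 (roll up). I'll align the tool and refit the pose.

```bash
python3 -m pendant '[[0,0,0,0,-0.03,-0.03,-0.1],[0,0,0,0,-0.03,-0.03,-0.1],[0,0,0,0,-0.03,-0.03,-0.1],[0,0,0,0,-0.03,-0.03,-0.1]]'
cat > fit.py <<'E'
from h import *
v0=np.load("v.npy");S=env.get_image("scene");T=env.get_image("top");W=env.get_image("wrist")
ps=np.array([[301.2,221.5],[311.2,217.5],[320.5,213.2],[330.2,209.5],[345,203.2]])
pt=np.array([[312.5,182.5],[324.5,185.5],[336,188.3],[348,191.2],[366,195.7]])
pw=[]
for t in ["wheel1_top","wheel2_top","wheel3_top","wheel4_top","thumb_piece"]:
    d=env.tip_of("wrist",t);pw.append(d[0]["centre"] if d else [np.nan]*2)
pw=np.array(pw)
def mw(v):
    o=OFF.copy();o[4,2]=.011;return v[:3]+o@axes(v[3])[1].T
def f(v):
    r=np.nan_to_num((proj(W,mw(v))-pw).ravel())
    return np.r_[r,0.7*(proj(S,model(v))-ps).ravel(),.7*(proj(T,model(v))-pt).ravel()]
r=least_squares(f,v0,loss="soft_l1");v=r.x
print(v.round(4),f(v).round(1));np.save("v.npy",v)
E
python3 fit.py; python3 look.py w2
```

```text
time_s: 3.68
position: [0.4616, 0.0206, 0.198]
tool_rot: [[-0.796, 0.231, 0.559], [0.191, 0.973, -0.13], [-0.574, 0.004, -0.819]]
ft_force: [0.6, 0.4, -0.2]
grip_width: -0.0001
gripper_force: 0.0
[ 0.5529  0.0053  0.0695 -0.2288] [-3.5 -0.7 -2.6  0.5  1.4  1.   2.2 -0.6  0.   0.2  0.1 -0.4 -0.1 -0.5
  0.1 -0.3 -0.  -0.6  0.8 -0.8 -0.6  1.3 -0.9  1.2 -0.8  1.1 -1.1  1.1
 -0.5  1.9]
[[394.6, 183.5], [346.7, 183.6], [298.9, 183.8], [251.1, 184.0], [169.4, 187.2]]
[array([-0.0023,  0.0057, -0.019 ]), array([ 0.0009,  0.0004, -0.0047])]
wheel1_top [([396.0, 185.2], 0.75)]
wheel2_top [([345.3, 188.0], 0.68)]
wheel3_top [([296.9, 186.5], 0.74)]
wheel4_top [([250.9, 184.1], 0.56)]
thumb_piece [([175.3, 185.4], 0.61), ([322.6, 177.8], 0.32)]
lock_panel [([323.5, 178.8], 0.78)]
```

View pics/w2.png

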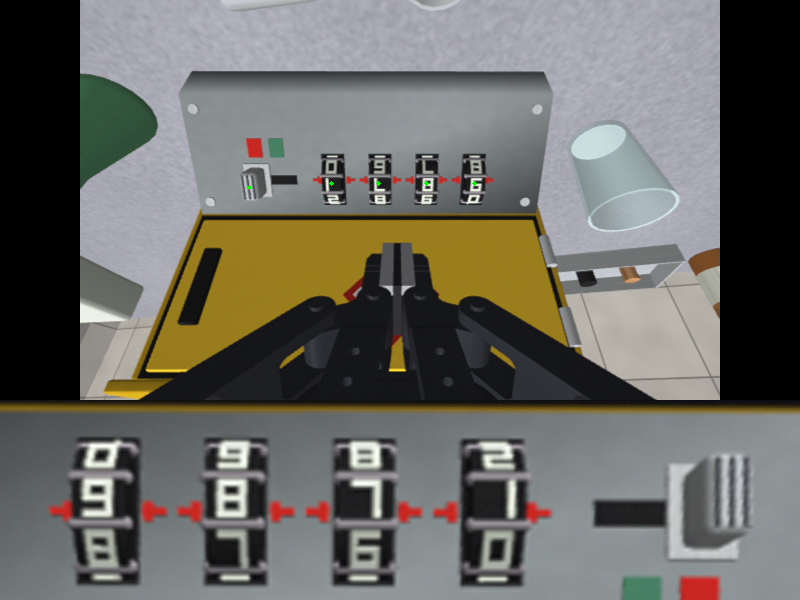

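```bash
cat > fit2.py <<'E'
from h import *
v0=np.load("v.npy");S=env.get_image("scene");T=env.get_image("top");W=env.get_image("wrist")
L=axes(v0[3])[1]
xs=np.array([[.03,.09],[.03,-.15],[-.03,-.15],[-.03,.09]])
src=proj(W,v0[:3]+np.c_[xs,np.full(4,.014)]@L.T).astype(np.float32)
Mi=cv2.getPerspectiveTransform(np.array([[0,0],[799,0],[799,199],[0,199]],np.float32),src)
pw=cv2.perspectiveTransform(np.array([[[105,97],[236,98],[364,99],[493,100],[732,93]]],np.float32),Mi)[0]
ps=np.array([[301.2,221.5],[311.2,217.5],[320.5,213.2],[330.2,209.5],[345,203.2]])
pt=np.array([[312.5,182.5],[324.5,185.5],[336,188.3],[348,191.2],[366,195.7]])
for w in(0,.5,1):
    f=lambda v:np.r_[(proj(W,model(v))-pw).ravel(),w*(proj(S,model(v))-ps).ravel(),w*(proj(T,model(v))-pt).ravel()]
    r=least_squares(f,v0);v=r.x;print(w,v.round(4),f(v).round(1)[:10],f(v).round(1)[10:])
    if w==.5:np.save("v.npy",v)
p,Rt=goalf(np.load("v.npy"),[0,.06,.04]);print([x.round(4) for x in delta(p,Rt)])
E
python3 fit2.py
```

```text
0 [ 0.5546  0.0045  0.0686 -0.2461] [ 0.9  0.3  0.6  0.2 -0.9  0.  -2.2 -0.1  1.6 -0.5] [-0. -0. -0. -0.  0. -0. -0. -0.  0. -0. -0.  0. -0.  0. -0.  0. -0.  0.
 -0.  0.]
0.5 [ 0.5553  0.0043  0.068  -0.2451] [ 0.5  0.3  0.4  0.2 -1.   0.1 -2.1 -0.1  2.  -0.4] [-0.1 -0.5 -0.2 -0.5 -0.  -0.3 -0.1 -0.5  0.5 -0.5 -0.3  0.5 -0.5  0.4
 -0.5  0.5 -0.7  0.6 -0.4  1.3]
1 [ 0.5564  0.0038  0.0671 -0.2421] [-0.1  0.1  0.   0.  -1.1  0.  -2.  -0.   2.7 -0.2] [-0.3 -1.1 -0.5 -1.1 -0.2 -0.8 -0.3 -1.   0.9 -1.2 -0.4  0.7 -0.8  0.6
 -0.8  0.7 -1.2  0.8 -0.6  2.2]
[array([-0.004 ,  0.0658,  0.1044]), array([0.0103, 0.0004, 0.0087])]
```

```bash
cat > d.py <<'E'
from h import *
import sys
v=np.load("v.npy");L=axes(v[3])[1]
if len(sys.argv)>1:
    p,Rt=goalf(v,[float(a) for a in sys.argv[1:4]]);print("delta",*[x.round(4) for x in delta(p,Rt)])
s=env.observe();tip=np.array(s["position"])+env.tcp_to_tips*np.array(s["tool_rot"])[:,2]
print("tip slope,row,norm mm",((tip-v[:3])@L*1000).round(1),"F",(L.T@np.array(s["ft_force"])).round(1),"t",s["time_s"])
E
python3 d.py -0.013 -0.02 0.024
```

```text
delta [ 0.0097 -0.0143  0.1196] [0.0103 0.0004 0.0087]
tip slope,row,norm mm [ -3.4  -6.7 143.7] F [ 0.7  0.6 -0. ] t 4.575
```

```bash
python3 -m pendant '[[0,0.005,-0.007,0.05,0.01,0,0.009],[0,0.01,-0.014,0.1,0.01,0,0.009],[0,0.01,-0.014,0.12,0.01,0,0.009],[0,0.01,-0.014,0.12,0.01,0,0.009]]'; python3 d.py
python3 -m pendant '[[0,0,0,0.002,0,0,0],[0,0,0,0.004,0,0,0],[0,0,0,0.004,0,0,0]]';python3 d.py
```

```text
time_s: 5.08
position: [0.5226, -0.0062, 0.1038]
tool_rot: [[-0.804, 0.244, 0.543], [0.201, 0.97, -0.137], [-0.56, -0.001, -0.828]]
ft_force: [0.8, 1.3, -0.4]
grip_width: -0.0
gripper_force: 0.0
tip slope,row,norm mm [ -3.7 -18.2  29. ] F [ 0.2  1.5 -0.6] t 5.075
time_s: 5.45
position: [0.5247, -0.0064, 0.103]
tool_rot: [[-0.803, 0.243, 0.543], [0.201, 0.97, -0.137], [-0.56, -0.001, -0.828]]
ft_force: [0.4, -0.2, 0.1]
grip_width: -0.0001
gripper_force: 0.0
tip slope,row,norm mm [ -2.4 -17.8  27.1] F [ 0.4 -0.1 -0.2] t 5.45
```

```bash
python3 -c "
from h import *
print(np.round(env.observe()['q'],1))"; python3 d.py -0.013 -0.02 0.022
python3 -m pendant '[[0,0,0,0,0,0,0],[0,0,0,0,0,0,0]]';python3 d.py -0.013 -0.02 0.022
```

```text
[-13.4  22.7 113.2  -2.4  10.  -87.2]
delta [ 0.0108 -0.0022  0.0053] [-0.0013 -0.0161 -0.0001]
tip slope,row,norm mm [ -2.4 -17.8  27.1] F [ 0.4 -0.1 -0.2] t 5.45
time_s: 5.7
position: [0.5248, -0.0065, 0.1026]
tool_rot: [[-0.804, 0.244, 0.543], [0.201, 0.97, -0.137], [-0.56, -0.001, -0.829]]
ft_force: [0.2, 0.1, -0.1]
grip_width: -0.0
gripper_force: 0.0
delta [ 0.0106 -0.0022  0.005 ] [-0.0014 -0.0168 -0.0002]
tip slope,row,norm mm [ -2.6 -17.9  26.8] F [ 0.1  0.2 -0.2] t 5.7
```

```bash
cat > d.py <<'E'
from h import *
import sys
PSI=np.radians(10)
v=np.load("v.npy");L=axes(v[3])[1]
Rt=np.c_[-L[:,0],L[:,1],-L[:,2]]@R.from_rotvec([0,PSI,0]).as_matrix()
C=v[:3]-.010*L[:,2]-.024*Rt[:,2]   # contact point for row offset 0
s=env.observe();p=np.array(s["position"]);R0=np.array(s["tool_rot"]);tip=p+.017*R0[:,2]
if len(sys.argv)>1:  # up, row, height (mm) of tip from contact, in tilted frame
    a,b,h=[float(x)/1000 for x in sys.argv[1:4]]
    g=C+Rt@[-a,b,-h]-.017*Rt[:,2]
    print("delta",(R0.T@(g-p)).round(4),R.from_matrix(R0.T@Rt).as_rotvec().round(4))
F=Rt.T@np.array(s["ft_force"])
print("tip up,row,h mm",((tip-C)@Rt*1000*[-1,1,-1]).round(1),"F up,row,out",(F*[-1,1,-1]).round(1),"t",s["time_s"],"q5",round(s["q"][4],1))
E
python3 d.py -14 -20 10
```

```text
delta [ 0.0026 -0.0022  0.0012] [-0.0014  0.1578 -0.0003]
tip up,row,h mm [ -8.9 -17.9  11.8] F up,row,out [ 0.1  0.2 -0.2] t 5.7 q5 10.0
```

```bash
python3 -m pendant '[[0,0.003,-0.002,0,0,0.1,0],[0,0.003,-0.002,0,0,0.158,0],[0,0.003,-0.002,0,0,0.158,0],[0,0.003,-0.002,0,0,0.158,0]]' | grep force; python3 d.py -14 -20 10
```

```text
ft_force: [-0.2, -0.3, 0.4]
gripper_force: 0.0
delta [-0.0011 -0.0002  0.0009] [-0.0014 -0.0002 -0.0004]
tip up,row,h mm [-15.1 -19.9  10.9] F up,row,out [ 0.  -0.3  0.4] t 6.2 q5 24.3
```

Aligned. Descending in small steps to find contact with wheel 3.

```bash
for i in 1 2; do python3 -m pendant '[[0,0,0,0.002,0,0,0],[0,0,0,0.004,0,0,0],[0,0,0,0.004,0,0,0]]' >/dev/null; python3 d.py; done; python3 -m pendant '[[0,0,0,0.002,0,0,0],[0,0,0,0.002,0,0,0]]' >/dev/null; python3 d.py
```

```text
tip up,row,h mm [-14.8 -19.9   6.8] F up,row,out [-0.5 -0.5 -1.1] t 6.575 q5 23.9
tip up,row,h mm [-14.7 -19.8   3.9] F up,row,out [-3.2 -1.3 17.9] t 6.95 q5 23.5
tip up,row,h mm [-15.8 -19.7   3.1] F up,row,out [-9.4 -3.1 39.7] t 7.2 q5 23.3
```

```bash
python3 -m pendant '[[0,0,0,-0.002,0,0,0],[0,0,0,-0.002,0,0,0]]' >/dev/null; python3 d.py; python3 -m pendant '[[0,-0.006,0,0,0,0,0],[0,-0.012,0,0,0,0,0],[0,-0.018,0,0,0,0,0],[0,-0.024,0,0,0,0,0],[0,-0.03,0,0,0,0,0]]'>/dev/null; python3 d.py;python3 -m pendant '[[0,-0.001,0,0,0,0,0],[0,-0.001,0,0,0,0,0]]'>/dev/null; python3 d.py; python3 -m pendant '[[0,0,0,-0.01,0,0,0],[0,0,0,-0.04,0,0,0],[0,0.02,0,-0.08,0,0,0],[0,0.02,0,-0.08,0,0,0]]'>/dev/null; python3 look.py w3; python3 d.py 23 60 12
```

```text
tip up,row,h mm [-14.6 -19.8   4. ] F up,row,out [-2.4 -0.3 16.9] t 7.45 q5 23.4
tip up,row,h mm [ 15.9 -19.9   3.2] F up,row,out [ 0.2  0.7 -0.6] t 8.075 q5 27.6
tip up,row,h mm [ 16.  -19.9   2.7] F up,row,out [ 0.7 -0.2 -0.1] t 8.325 q5 27.7
[[427.0, 197.2], [371.3, 197.1], [315.5, 197.1], [259.8, 197.0], [164.3, 198.8]]
[array([ 0.029 ,  0.0196, -0.0591]), array([-0.0013, -0.1728, -0.0002])]
wheel1_top [([428.6, 196.0], 0.65)]
wheel2_top [([374.7, 195.1], 0.67)]
wheel3_top [([314.9, 197.9], 0.87)]
wheel4_top [([256.6, 197.7], 0.58)]
thumb_piece [([169.4, 198.0], 0.65)]
lock_panel [([343.4, 193.5], 0.64)]
delta [-0.0267  0.0799  0.0701] [-0.0014 -0.0017 -0.0006]
tip up,row,h mm [ -3.6 -19.9  82.2] F up,row,out [ 0.7 -0.3  0. ] t 9.175 q5 35.6
```

View pics/w3.png

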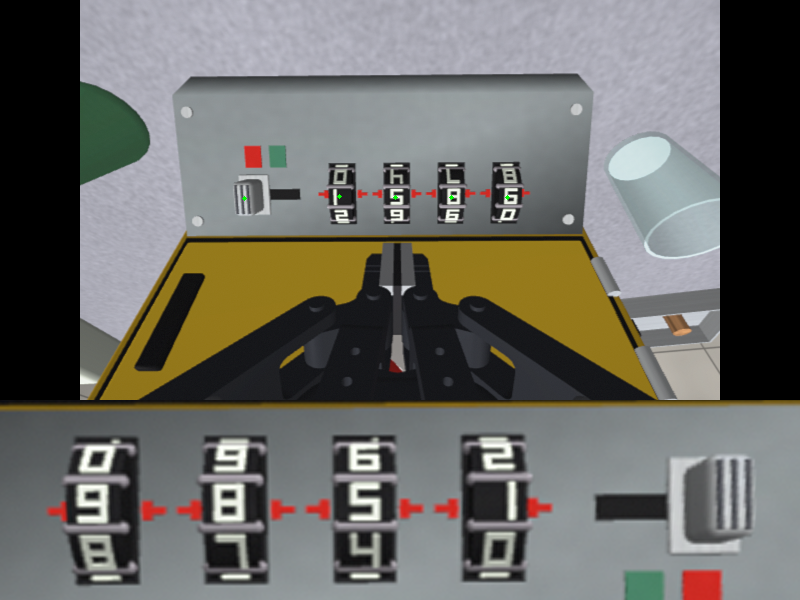

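```bash
python3 -m pendant '[[0,-0.008,0.04,0,0,0,0],[0,-0.016,0.08,0.02,0,0,0],[0,-0.016,0.08,0.06,0,0,0],[0,-0.016,0.08,0.072,0,0,0],[0,-0.016,0.08,0.072,0,0,0]]' >/dev/null; python3 d.py 13 59.5 3
```

```text
delta [-0.0009 -0.0002  0.0074] [-0.002  -0.0022 -0.001 ]
tip up,row,h mm [12.1 59.7 10.4] F up,row,out [ 0.3 -0.7 -0.5] t 9.8 q5 30.9
```

```bash
python3 -m pendant '[[0,0,0,0.004,0,0,0],[0,0,0,0.007,0,0,0],[0,0,0,0.007,0,0,0]]' >/dev/null; python3 d.py; python3 -m pendant '[[0,0,0,0.001,0,0,0],[0,0,0,0.001,0,0,0]]' >/dev/null; python3 d.py
```

```text
tip up,row,h mm [12.6 60.   4.1] F up,row,out [-0.6  0.5 -0. ] t 10.175 q5 30.1
tip up,row,h mm [13.  60.1  3.4] F up,row,out [ 0.6 -1.4  4.9] t 10.425 q5 30.0
```

```bash
python3 -m pendant '[[0,0,0,0.0007,0,0,0],[0,0,0,0.0007,0,0,0]]' >/dev/null; python3 d.py; python3 -m pendant '[[0,0.006,0,0,0,0,0],[0,0.012,0,-0.0003,0,0,0],[0,0.018,0,-0.0006,0,0,0]]'>/dev/null; python3 d.py; python3 -m pendant '[[0,0.006,0,-0.0003,0,0,0],[0,0.012,0,-0.0006,0,0,0],[0,0.012,0,-0.0006,0,0,0]]'>/dev/null; python3 d.py; python3 -m pendant '[[0,0,0,-0.01,0,0,0],[0,0,0,-0.04,0,0,0],[0,0,0,-0.08,0,0,0],[0,0,0,-0.08,0,0,0]]'>/dev/null; python3 look.py w4 | tail -0; python3 d.py 13 59.5 4
```

```text
tip up,row,h mm [13.6 60.2  2.9] F up,row,out [ 1.7 -0.7  7.9] t 10.675 q5 29.9
tip up,row,h mm [-3.3 60.2  4.9] F up,row,out [ 2.4 -4.7 22.9] t 11.05 q5 27.7
tip up,row,h mm [-17.8  60.1   3.9] F up,row,out [-2.7 -1.3 10. ] t 11.425 q5 26.2
delta [-0.031  -0.0005  0.0785] [-0.0018 -0.0022 -0.0006]
tip up,row,h mm [-17.9  60.1  82.5] F up,row,out [ 0.5 -0.8  0.5] t 12.275 q5 36.4Exception ignored on flushing sys.stdout:
BrokenPipeError: [Errno 32] Broken pipe
```

View pics/w4.png

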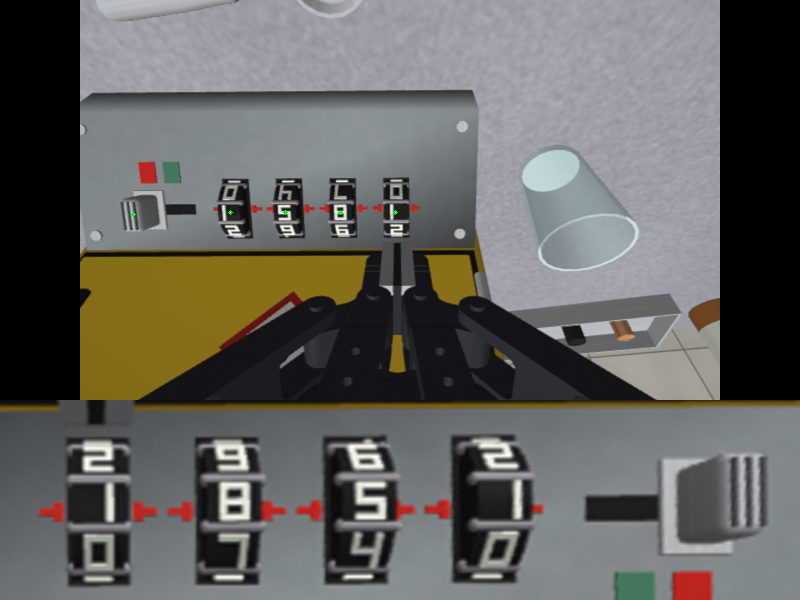

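```bash
python3 -m pendant '[[0,-0.031,0,0.03,0,0,0],[0,-0.031,0,0.07,0,0,0],[0,-0.031,0,0.079,0,0,0],[0,-0.031,0,0.08,0,0,0],[0,-0.031,0,0.0805,0,0,0]]' >/dev/null; python3 d.py 13 59.5 2.9
```

```text
delta [ 0.0002 -0.0006  0.0005] [-0.0016 -0.0009 -0.0003]
tip up,row,h mm [13.2 60.   3.4] F up,row,out [-0.8 -1.5  3.7] t 12.9 q5 30.2
```

```bash
python3 -m pendant '[[0,0,0,0.0007,0,0,0],[0,0,0,0.0007,0,0,0]]' >/dev/null; python3 d.py; python3 -m pendant '[[0,0.006,0,0,0,0,0],[0,0.012,0,-0.0003,0,0,0],[0,0.018,0,-0.0006,0,0,0]]'>/dev/null; python3 d.py; python3 -m pendant '[[0,0.006,0,-0.0003,0,0,0],[0,0.012,0,-0.0006,0,0,0],[0,0.012,0,-0.0006,0,0,0]]'>/dev/null; python3 d.py; python3 -m pendant '[[0,0,0,-0.01,0,0,0],[0,0,0,-0.04,0,0,0],[0,0,0,-0.08,0,0,0],[0,-0.01,-0.04,-0.08,0,0,0],[0,-0.01,-0.10,-0.08,0,0,0]]'>/dev/null;python3 -m pendant '[[0,0,-0.05,0,0,0,0],[0,0,-0.07,0,0,0,0],[0,0,-0.07,0,0,0,0]]'>/dev/null; python3 look.py w5 >/dev/null; python3 d.py 0 -157 10
```

```text
tip up,row,h mm [14.  60.2  2.9] F up,row,out [ 1.2 -2.3  6.3] t 13.15 q5 30.1
tip up,row,h mm [-2.7 60.2  4.9] F up,row,out [ 2.6 -4.1 21.5] t 13.525 q5 27.8
tip up,row,h mm [-16.8  60.2   4.1] F up,row,out [-2.1 -2.8 11.4] t 13.9 q5 26.4
delta [-0.0067 -0.048   0.0736] [-0.0007 -0.0006  0.0008]
tip up,row,h mm [  -6.7 -108.9   83.6] F up,row,out [ 0.1 -0.7 -0.2] t 15.25 q5 35.5
```

View pics/w5.png

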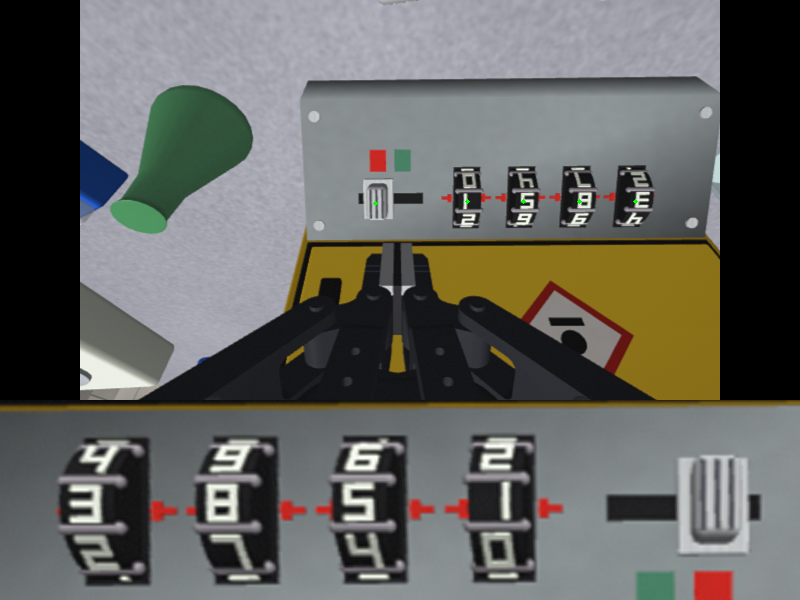

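```bash
python3 -m pendant '[[0,-0.004,-0.048,0,0,0,0],[0,-0.004,-0.048,0.02,0,0,0],[0,-0.004,-0.048,0.06,0,0,0],[0,-0.004,-0.048,0.075,0,0,0],[0,-0.004,-0.048,0.075,0,0,0]]' >/dev/null; python3 d.py -3 -157 -1.5
```

```text
delta [-0.      0.0003  0.0097] [-0.0003 -0.0021  0.0001]
tip up,row,h mm [  -3.  -157.3    8.2] F up,row,out [-0.3 -0.2  0.4] t 15.875 q5 26.9
```

```bash
python3 -m pendant '[[0,0,0,0.004,0,0,0],[0,0,0,0.008,0,0,0],[0,0,0,0.009,0,0,0],[0,0,0,0.009,0,0,0]]' >/dev/null; python3 d.py; python3 -m pendant '[[0,0,0.004,0,0,0,0],[0,0,0.008,0,0,0,0],[0,0,0.012,0,0,0,0],[0,0,0.012,0,0,0,0]]' >/dev/null; python3 d.py;python3 -m pendant '[[0,0,0.003,0,0,0,0],[0,0,0.006,0,0,0,0],[0,0,0.008,0,0,0,0],[0,0,0.008,0,0,0,0]]' >/dev/null; python3 d.py
```

```text
tip up,row,h mm [  -2.6 -157.9   -0.2] F up,row,out [0.9 0.5 0.8] t 16.375 q5 25.7
tip up,row,h mm [  -2.7 -145.5   -0.3] F up,row,out [ 0.1  0.9 -0.6] t 16.875 q5 25.3
tip up,row,h mm [  -2.7 -137.7   -0.4] F up,row,out [0.1 0.1 0.9] t 17.375 q5 25.1
```

```bash
for i in 1 2 3; do python3 -m pendant '[[0,0,0.002,0,0,0,0],[0,0,0.004,0,0,0,0],[0,0,0.004,0,0,0,0]]' >/dev/null; python3 d.py; done
```

```text
tip up,row,h mm [  -2.7 -133.7   -0.4] F up,row,out [-0.2 -0.1  0.4] t 17.75 q5 24.9
tip up,row,h mm [  -2.7 -129.7   -0.4] F up,row,out [-0.6 -1.4  0.6] t 18.125 q5 24.8
tip up,row,h mm [  -2.6 -127.    -0.4] F up,row,out [ -4.3 -13.7   2.5] t 18.5 q5 24.7
```

```bash
python3 -m pendant '[[0,0,0.001,0,0,0,0],[0,0,0.001,0,0,0,0],[0,0,0.001,0,0,0,0]]' >/dev/null; python3 d.py; python3 -m pendant '[[0,0,-0.01,0,0,0,0],[0,0,-0.015,0,0,0,0],[0,0,-0.015,-0.04,0,0,0],[0,0.01,-0.005,-0.09,0,0,0],[0,0.01,0.01,-0.1,0,0,0]]' >/dev/null;python3 -m pendant '[[0,0,0,0,0,0,0],[0,0,0,0,0,0,0]]' >/dev/null; python3 look.py w6 >/dev/null; python3 d.py
```

```text
tip up,row,h mm [  -2.5 -126.8   -0.4] F up,row,out [ -4.7 -19.8   3.1] t 18.875 q5 24.6
tip up,row,h mm [ -12.7 -114.9   99.3] F up,row,out [ 0.8 -0.1 -0.3] t 20.1 q5 37.4
```

View pics/w6.png

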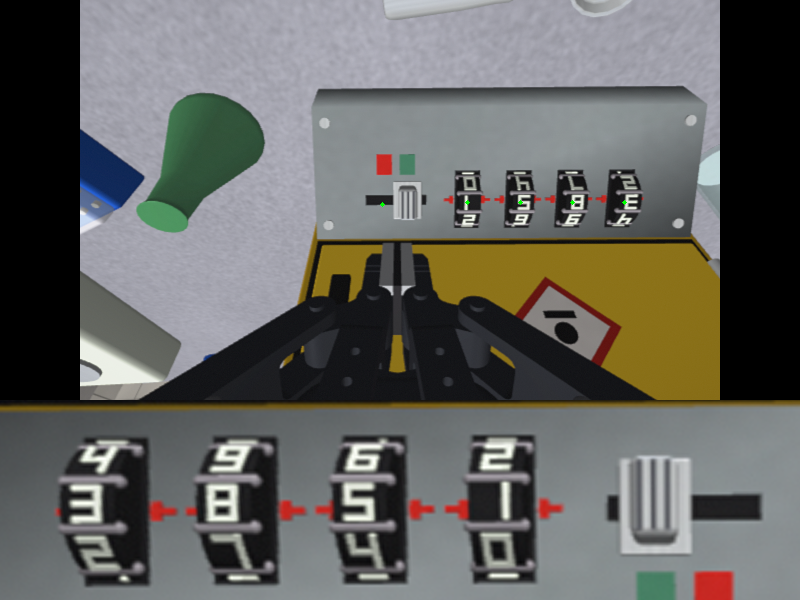

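The wheels show 3-8-5-1. The thumb-piece has moved about 18 mm left, against its stop by the green mark, and the gripper is clear of everything.

```bash
python3 -c "
from rig import env
print(env.close_job())"
```

```text
the job is handed in; nothing more can be done
None
```

The cabinet is unlocked and the job handed in at about 20 s: the wheels read 3-8-5-1, with only the first and third turned, the bolt is slid fully left to its stop, and I moved nothing else on purpose, though I took no closing picture of all the bystanders.

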